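Let the dip rod swing plumb in the grip and hang it in the drying stand

ROBOT

A 6-joint arm with a two-finger parallel gripper is mounted at the origin on a cart in front of the work surface, level with it; the furniture and walls round the work are solid. World frame = base frame: x ahead of the robot, y to its left, z up, the work surface at z = 0. Lengths are in m, angles in rad, forces in N, time in s.
With the tool pointing down it reaches from about 0.225 to 0.725 m from the base axis. Payload 3.1 kg.
Tool frame: the origin (TCP) lies midway between the tips of the shut fingers; the grasp point (between the pads) lies 19 mm behind it; z points along the fingers, y is the direction in which the jaws open and shut (so a half turn about z gives the same grasp; the last joint's range is limited). The gripper opens to 85 mm and grips with 20 to 120 N. Pads are 22 mm wide; open, the fingers measure 114 mm over their backs; the gripper's body (76 mm by 85 mm) begins 54 mm behind the grasp point. The pads swing forward as they close: fully open they stand 13 mm farther back than shut.
Start: joints at [-1.463, 0.048, 0.099, 1.622, 0, 1.443], TCP at [0.123, -0.51, 0.231] pointing down, gripper open.
Joint ranges: [-2.91, 2.91], [-0.99, 1.94], [-1.21, 1.42], [-2.12, 2.29], [-1.49, 1.47], [-3.14, 3.14]. Speed limits (rad/s): [2.79, 2.79, 3.14, 3.14, 3.14, 3.14].

INTERFACE

Orientations are given as a 3x3 rotation matrix whose columns are the frame's x, y, z axes.
In Python, from plant import r gives the robot as it stands.
- The arm moves only by the shell command python3 -m inch 'ROWS' [FORCE]. ROWS is text: rows parted by semicolons, each of 5 numbers parted by spaces: the finger opening in m, from 0 to 0.0854, then the shift along the world's x, y, z in m, then the turn about the world's z in rad. In form: claw dx dy dz twist; .... A call has 1 to 5 rows; each row is the pose to reach, as a shift and turn from the pose measured when the call began; what a row does not reach only later rows make up. A row lasts 1/10 s, in which the tool goes at most 50 mm and 8.59 degrees, less where a joint would pass 70% of its speed; a pose out of reach is approached as far as the arm can. A call with a gripper value outside its range is refused whole. The fingers move at their own pace and stop on an object; FORCE is the grip in N (left out, the last holds). Time passes only in rows, so rows that repeat a pose let the fingers close. It gives the time, the measured TCP pose, the force and the opening at its end, in the units of the state.
- r.sense(): the state, without advancing time (a new reading comes with each control period).
- r.grab_frame(name): name is "scene" or "top" or "wrist"; returns (picture, depth): 480x640x3 uint8, red, green, blue; 480x640 float32, m along the optical axis (not along the pixel's ray), 0 where there is no reading.
- r.camera_info(name): a dict with "fov_y" (degrees; the focal length in pixels is half the picture's height over the tangent of half this angle, whatever the lens; pixels are square), "cx", "cy" (the principal point, pixels), "eye" and "rotation" of the camera in the world. Camera axes: x right, y down, z forward; pixel columns grow to the right and rows downward; lengths in m; the calibration is good to about 2 mm. A picture is of the moment at which its call begins: read the wrist's pose just before it. camera_info takes no time and is no camera call; for the wrist camera it gives the pose at the moment of the call.
- r.job_done(): hands the job in, once; it reports no verdict.
Trained networks look in the newest picture that a camera, given by its name, has taken for a name from the list of things; names that differ only in an ending like _2 or _b are one class to them, and where a whole thing is asked for, a point or a joint stands for the part that bears it (a point fixed in the world has none). Each returns a list of dicts, best first, with "p" (0 to 1); they miss things now and then, are a little off and sometimes report something else, mostly with a low value. They report only what shows in the picture. A call takes as long as a camera call.
- r.recognise(camera, target): "point" ([column, row] in pixels, amid what is visible of it).
The state is a dict: "time_s": time; "joint_pos": joint angles; "qd": joint speeds; "effort": joint torques, N m; "tcp_pos": TCP position; "tool_rot": TCP orientation; "ft_force": force on the tool from outside, world axes, zero at the start; "wrist_torque": the same for the moment, N m; "finger_gap": opening from 0.0 (shut) to 1.0 (fully open).
Only numpy, scipy, OpenCV 4.12 (cv2) and the standard library are available. Lean on these libraries where they do the work, as an engineer would, in place of code of your own. Each camera call takes 0.05 s, during which the arm holds its last target. There are 200 camera calls.

TASK

Pick up the dip rod by its round swivel hub, squeezing it fully so the rod comes up locked level, well clear of the bench. Up there, ease the grip just enough that the sprung orange buttons carry the rod and it swings down plumb, and let it come to rest; then squeeze fully again, carry the rod to the drying stand and hang it upright by its blue collar, fully down in the fork, and let go. Do not drop the rod, and leave the amber jar and the small beaker where they are.

Things in the scene. Friction and masses are not known exactly. Their poses are not given: they have to be found in the camera images.
- rod_hub (a point): Centre of the dip rod's hub, an aluminium disc 28 mm in diameter and 22 mm wide between its flat faces, at the upper end of an 8 mm steel rod. x runs along the rod to the hub's end (straight up when it hangs plumb); y is the hub's axis, normal to the flat faces, level when the rod lies and when it hangs. Starts lying, hub centre 50 mm above the bench. Grip it across the flat faces
- dip_rod: The whole dip rod, loose, about 65 g, of thin tube; origin and axes as rod_hub. It reaches 165 mm from the hub centre along -x, ending in a white plate 42 x 30 x 3 mm; centre of mass about 59 mm along -x. Fingers closed on the faces (22 mm apart, 30 N or more) lock the hub; 24.5 to 28 mm apart they hold only the buttons, which carry the weight while the rod swings freely (settles in about 2 s); beyond 30 mm it falls
- button_a_tip (a point): Tip of the orange domed button on the hub's +y face, 15 mm from the hub centre when out, 11 mm when pressed flush by a finger. Each button is 12 mm in diameter, sprung (7 N out, 11 N flush), sits on the hub's axis and turns freely: the rod's pivot
- button_b_tip (a point): Tip of the like button on the hub's -y face. The tips are 30 mm apart when free, 22 to 24 mm with the hub squeezed fully
- rod_collar (a point): Middle of the underside of the blue collar on the rod, 52 mm from the hub centre along rod_hub's -x. The collar is 26 mm in diameter and 8 mm thick, and lies between the hub and this point. Axes as rod_hub
- fork_seat (a point): Fork seat of the fixed drying stand: midway between the prongs, level with their tops, 160 mm above the bench; the middle of the collar's underside belongs here. x runs into the fork, away from its open mouth; z up. Slot 14 mm wide, flared mouth from 47 mm before the seat, back wall 7 mm behind it. Lips 5 mm high on the prongs 18 to 23 mm before the seat: bring the collar in above them, then lower it
- drying_stand: The stand of the fork; origin on the bench straight below fork_seat, axes alike. Its base is 125 x 95 x 12 mm; a 14 mm post, 66 mm behind the seat, ends below the prong tops. Nothing of it is higher than the lips
- cradle: Fixed grey plastic cradle in which the rod lies; origin on the bench. x runs along the rod; the hub centre is 80 mm along +x and 50 mm up, overhanging: the nearest support is 30 mm from it and 20 mm wide, the base 20 mm away and 8 mm thick
- amber_jar: Brown jar with black lid, 52 mm in diameter, 82 mm tall, loose; origin at the centre of its underside. Stays where it is
- beaker_small: Clear beaker, 55 mm in diameter, 69 mm tall, loose; origin at the centre of its underside. Stays where it is

How it is judged:
By the outcome, as a careful person would: the job done as asked, in the order asked, and still so for the second after the job is handed in, with the robot touching nothing.
It also fails if it takes over 54 s, if anything falls off the work surface, if the arm or the gripper's body presses on something with over 40 N, if the wrist force passes 120 N, or if a joint passes its speed limit or range.

## Working session

There is one attempt and no reset: what is moved stays moved. The work goes in short steps, Python scripts to look and compute and a shell command to move; the robot and the scene stay as the last step left them, time stands still between calls to the robot, and variables do not carry over. Pictures are saved under pics/ and viewed, about 8 in all and at most 12, crops included, and the job is handed in when it is done.

```bash
mkdir -p pics; ls; cat > h.py <<'E'
import numpy as np, cv2
from plant import r
def cam(n):
    c=r.camera_info(n); f=240/np.tan(np.radians(c["fov_y"])/2)
    return f,c["cx"],c["cy"],np.array(c["eye"]),np.array(c["rotation"])
def pt(n,u,v,d):
    f,cx,cy,e,R=cam(n); return e+R@np.array([(u-cx)/f*d,(v-cy)/f*d,d])
def cloud(n,D):
    f,cx,cy,e,R=cam(n); v,u=np.mgrid[:480,:640]
    return np.stack([(u-cx)/f*D,(v-cy)/f*D,D],-1)@R.T+e
def onz(n,u,v,z):
    f,cx,cy,e,R=cam(n); d=R@np.array([(u-cx)/f,(v-cy)/f,1]); return e+d*(z-e[2])/d[2]
def px(n,p):
    f,cx,cy,e,R=cam(n); q=R.T@(np.array(p)-e); return q[0]/q[2]*f+cx,q[1]/q[2]*f+cy
def grab(n,tag=None):
    im,D=r.grab_frame(n)
    if tag: cv2.imwrite(f"pics/{tag}.png",im[...,::-1])
    return im,D
E
python3 - <<'E'
from h import *
np.set_printoptions(precision=4,suppress=True)
ims=[]
for n in("top","scene"):
    im,D=grab(n,n); ims.append(im); np.save(n,D)
    print(n,cam(n)[3],cam(n)[4].tolist())
    for t in("rod_hub","button_a_tip","rod_collar","dip_rod","fork_seat","drying_stand","cradle","amber_jar","beaker_small"):
        for o in r.recognise(n,t)[:2]:
            u,v=o["point"]; d=D[int(v),int(u)]
            print(t,round(o["p"],2),np.round([u,v]),pt(n,u,v,d) if d>0 else None)
s=r.sense();print(s["time_s"],s["tcp_pos"],s["finger_gap"])
E
```

```text
pics
top [0.2322 0.0515 1.5194] [[0.05549184430876357, -0.974213286625664, 0.21869871370731458], [-0.9984591132343601, -0.05419549256877194, 0.01192676756223645], [0.0002332690878980139, -0.21902356208237095, -0.9757195421012547]]
rod_hub 0.77 [330. 278.] [0.49   0.035  0.0142]
rod_hub 0.72 [297. 214.] [0.6304 0.1232 0.0845]
rod_collar 0.77 [330. 279.] [0.4801 0.0339 0.0567]
dip_rod 0.87 [324. 280.] [0.4768 0.0484 0.0514]
fork_seat 0.95 [221. 248.] [0.5498 0.3103 0.0178]
cradle 0.81 [318. 287.] [0.4658 0.0629 0.01  ]
amber_jar 0.9 [296. 213.] [0.6345 0.1267 0.0798]
beaker_small 0.72 [429. 284.] [ 0.4916 -0.2128  0.004 ]
scene [-0.0742  1.0747  0.9333] [[-0.8569898384801885, -0.2773709810850778, 0.4343198770417973], [-0.5148989309560683, 0.4954706628118979, -0.6995626585181893], [-0.02115437642660592, -0.8231489301120668, -0.5674313449337827]]
rod_hub 0.98 [334. 279.] [0.4738 0.1003 0.059 ]
rod_collar 0.55 [338. 282.] [0.4629 0.1002 0.054 ]
dip_rod 0.83 [341. 282.] [0.4585 0.0958 0.0527]
dip_rod 0.35 [254. 332.] [0.5659 0.299  0.0088]
fork_seat 0.71 [258. 330.] [0.5625 0.2882 0.0082]
drying_stand 0.59 [256. 332.] [0.5619 0.2942 0.0089]
cradle 0.6 [343. 288.] [0.471  0.0609 0.0053]
amber_jar 0.61 [265. 268.] [0.639  0.1426 0.0577]
1.0 [ 0.1226 -0.5105  0.2313] 1.0000702003493172
```

View pics/top.png

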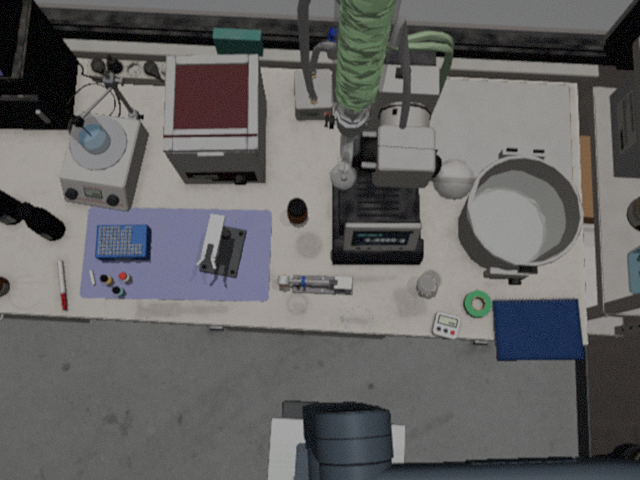

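View pics/scene.png

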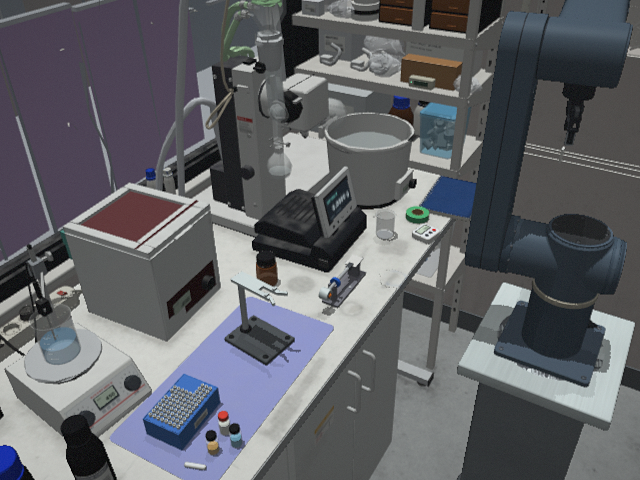

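The top view shows the rod lying along world y at px (280–350, 283), hub on the left. The stand is at (222, 248) with its mouth toward the robot, the jar at (297, 211) and the beaker at (428, 284). I'll zoom in on the rod and the fork.

```bash
python3 - <<'E'
from h import *
np.set_printoptions(precision=4,suppress=True)
t=cv2.imread("pics/top.png"); s=cv2.imread("pics/scene.png")
a=cv2.resize(t[200:310,190:365],None,fx=4.5,fy=4.5,interpolation=2)[:, :787]
b=cv2.resize(s[230:370,220:380],None,fx=4.5,fy=4.5,interpolation=2)
cv2.imwrite("pics/a.png",a);cv2.imwrite("pics/b.png",cv2.resize(s[240:370,220:380],None,fx=4.5,fy=4.5,interpolation=2))
for n in("top","scene"):
    P=cloud(n,np.load(n+".npy")); z=P[...,2]
    m=(z>.035)&(z<.075)&(P[...,0]>.4)&(P[...,0]<.53)&(P[...,1]>-.1)&(P[...,1]<.17)
    q=P[m]; c=q[:,:2].mean(0); w=np.linalg.svd(q[:,:2]-c)[2][0]; t_=(q[:,:2]-c)@w
    print(n,"rod",len(q),c,w,t_.min(),t_.max(),q.min(0),q.max(0))
    m=(z>.145)&(z<.18)&(P[...,0]>.42)&(P[...,0]<.7)&(P[...,1]>.16)&(P[...,1]<.42)
    q=P[m]; c=q[:,:2].mean(0); w=np.linalg.svd(q[:,:2]-c)[2][0]
    print(n,"fork",len(q),c,w,q.min(0),q.max(0),np.median(z[m]))
E
```

```text
top rod 700 [0.4865 0.0459] [ 0.2129 -0.9771] -0.11616713212378268 0.13724393786921965 [ 0.4596 -0.0853  0.035 ] [0.53   0.1604 0.0702]
top fork 678 [0.5452 0.3076] [-0.9911  0.1334] [0.474  0.2851 0.1477] [0.6016 0.339  0.1684] 0.15938174580135556
scene rod 814 [0.4913 0.0425] [-0.2748  0.9615] -0.14723271582015862 0.12484792634719942 [ 0.4548 -0.0997  0.0351] [0.53   0.1651 0.0716]
scene fork 679 [0.5369 0.3108] [-0.9947  0.1025] [0.4713 0.2833 0.1482] [0.5987 0.3402 0.1676] 0.15832243340772867
```

View pics/a.png

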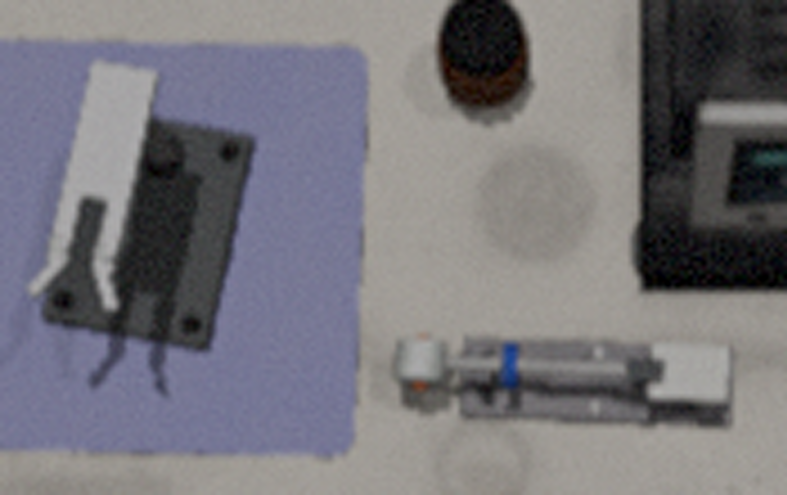

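View pics/b.png

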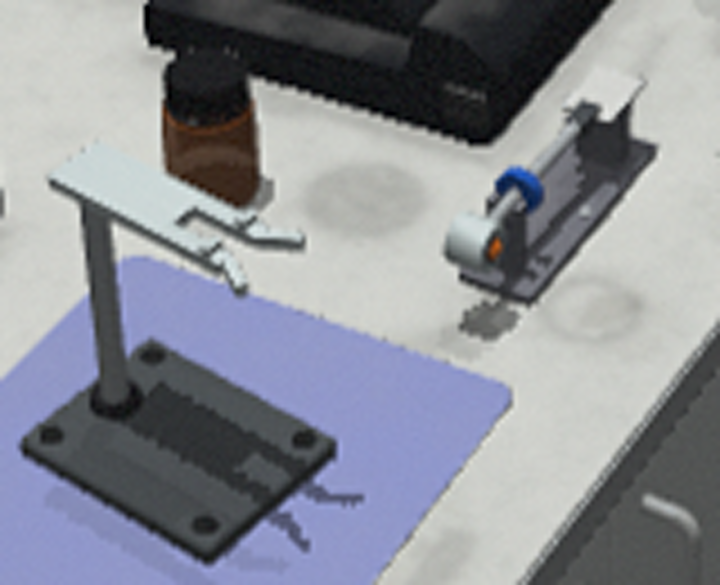

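The crops show the hub with orange buttons at top px (284, 280), its axis roughly along world x. The collar is at (303, 281), the plate at (343, 282), and the fork slot end at about (210, 245).

```bash
python3 - <<'E'
from h import *
np.set_printoptions(precision=4,suppress=True)
g=lambda u,v,z:onz("top",190+u/4.5,200+v/4.5,z)
print("hub",g(422,362,.057),"bt far",g(423,338,.05),"bt near",g(420,386,.05),"collar",g(510,365,.06),"plate",g(690,370,.052))
print("slot end",g(94,200,.16),"mouth tips",g(35,292,.16),g(112,305,.16),"back corners",g(93,64,.16),g(157,72,.16))
P=cloud("top",np.load("top.npy"));z=P[...,2]
m=(z>.153)&(z<.175)&(P[...,0]>.46)&(P[...,0]<.65)&(P[...,1]>.25)&(P[...,1]<.38)
q=P[m]
for x in np.arange(.47,.61,.01):
    k=q[abs(q[:,0]-x)<.005]
    if len(k): print(round(x,3),len(k),np.sort(k[:,1])[[0,len(k)//2,-1]])
s=r.sense();print(s["tool_rot"],s["time_s"]); print(r.camera_info("wrist"))
E
```

```text
hub [0.4706 0.1456 0.057 ] bt far [0.4848 0.1464 0.05  ] bt near [0.4587 0.1462 0.05  ] collar [0.4711 0.0985 0.06  ] plate [0.475  0.0024 0.052 ]
slot end [0.5269 0.3091 0.16  ] mouth tips [0.4783 0.3341 0.16  ] [0.4739 0.2952 0.16  ] back corners [0.5974 0.3162 0.16  ] [0.5951 0.2834 0.16  ]
0.47 2 [0.296  0.2979 0.2979]
0.48 25 [0.2949 0.3002 0.339 ]
0.49 30 [0.2982 0.3269 0.3373]
0.5 45 [0.2963 0.3068 0.3313]
0.51 43 [0.296  0.3186 0.3304]
0.52 42 [0.2941 0.3176 0.3289]
0.53 54 [0.2931 0.3097 0.3263]
0.54 67 [0.2916 0.308  0.3256]
0.55 66 [0.2906 0.3064 0.3243]
0.56 65 [0.2893 0.3056 0.3229]
0.57 64 [0.2874 0.3036 0.3225]
0.58 63 [0.2861 0.3027 0.3207]
0.59 64 [0.2851 0.3018 0.3192]
0.6 30 [0.286  0.3039 0.3182]
[[ 0.9723  0.2336  0.    ]
 [ 0.2336 -0.9723 -0.    ]
 [ 0.      0.     -1.    ]] 1.0
{'fov_y': 70.91541646259849, 'cx': 322.16682451191315, 'cy': 235.80804308991034, 'eye': array([ 0.2031, -0.4912,  0.3755]), 'rotation': array([[ 0.2338, -0.92  , -0.3146],
       [-0.9723, -0.2216, -0.0747],
       [-0.001 ,  0.3233, -0.9463]])}
```

```bash
python3 -m inch '0.085 0.35 0.655 -0.05 1.36;0.085 0.35 0.655 -0.05 1.36;0.085 0.35 0.655 -0.05 1.36;0.085 0.35 0.655 -0.05 1.36;0.085 0.35 0.655 -0.05 1.36'
```

```text
time_s: 1.5
tcp_pos: [0.2407, -0.2888, 0.2145]
tool_rot: [[0.548, 0.837, 0.001], [0.837, -0.548, -0.001], [-0.0, 0.001, -1.0]]
ft_force: [0.9, -0.4, 0.1]
finger_gap: 0.997
```

```bash
python3 -m inch '0.085 0.231 0.434 -0.04 0.604;0.085 0.231 0.434 -0.04 0.604;0.085 0.231 0.434 -0.04 0.604;0.085 0.231 0.434 -0.04 0.604;0.085 0.231 0.434 -0.04 0.604'
```

```text
time_s: 2.0
tcp_pos: [0.3578, -0.0686, 0.1946]
tool_rot: [[-0.027, 1.0, 0.003], [1.0, 0.027, -0.001], [-0.001, 0.003, -1.0]]
ft_force: [0.9, -0.8, -0.3]
finger_gap: 0.996
```

```bash
python3 -m inch '0.085 0.114 0.214 -0.025 0;0.085 0.114 0.214 -0.025 0;0.085 0.114 0.214 -0.025 0;0.085 0.114 0.214 -0.025 0;0.085 0.114 0.214 -0.025 0' && python3 -m inch '0.085 0 0 0 0;0.085 0 0 0 0' && python3 - <<'E'
from h import *
np.set_printoptions(precision=4,suppress=True)
s=r.sense();print(s["tcp_pos"])
im,D=grab("wrist","w1")
for t in("rod_hub","button_a_tip","rod_collar"):
    for o in r.recognise("wrist",t)[:2]:
        u,v=o["point"]; d=D[int(v),int(u)]; print(t,round(o["p"],2),np.round([u,v]),pt("wrist",u,v,d))
print(px("wrist",[.4715,.145,.05]))
P=cloud("wrist",D);z=P[...,2]
m=(z>.055)&(z<.08)&(abs(P[...,0]-.47)<.04)&(P[...,1]>.128)&(P[...,1]<.17)
q=P[m];print("hub top",len(q),q.min(0),q.max(0),np.median(q,0),np.percentile(q,[5,95],axis=0))
E
```

```text
time_s: 2.5
tcp_pos: [0.4725, 0.1479, 0.1694]
tool_rot: [[-0.028, 1.0, 0.004], [1.0, 0.028, -0.001], [-0.001, 0.004, -1.0]]
ft_force: [0.5, -1.0, 0.5]
finger_gap: 0.995
time_s: 2.7
tcp_pos: [0.4721, 0.1487, 0.1687]
tool_rot: [[-0.03, 1.0, 0.002], [1.0, 0.03, -0.002], [-0.002, 0.002, -1.0]]
ft_force: [-0.8, 0.7, 0.1]
finger_gap: 0.996
[0.4721 0.1487 0.1687]
rod_hub 0.97 [321. 293.] [0.4725 0.0902 0.0561]
rod_collar 0.57 [323. 291.] [0.4741 0.0959 0.0636]
(np.float64(321.11770383860215), np.float64(229.73503993061368))
hub top 1023 [0.4592 0.128  0.055 ] [0.4875 0.1621 0.0685] [0.4728 0.1504 0.0641] [[0.4625 0.1342 0.056 ]
 [0.4835 0.1605 0.0667]]
```

View pics/w1.png

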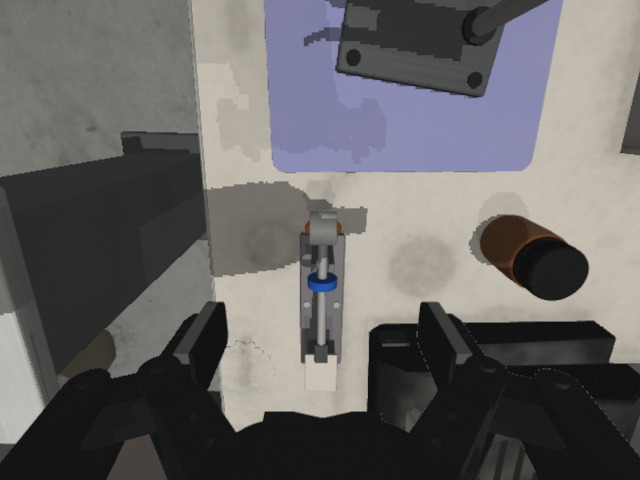

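The wrist view shows the hub centred at px (323, 230) with the buttons at 308 and 338. The cloud puts the hub top at 64 mm, as expected, so I'll descend and grip.

```bash
python3 -m inch '0.085 0.0005 -0.002 -0.05 0;0.085 0.0005 -0.002 -0.09 0;0.085 0.0005 -0.002 -0.12 0;0.085 0.0005 -0.002 -0.139 0;0.085 0.0005 -0.002 -0.139 0' && python3 -m inch '0.085 0 0 0 0;0.085 0 0 0 0' && python3 - <<'E'
from h import *
im,D=grab("wrist","w2")
b=im.astype(int); m=(b[...,0]>120)&(b[...,0]-b[...,2]>70)
n,l,st,c=cv2.connectedComponentsWithStats(m.astype(np.uint8))
for i in range(1,n):
    if st[i,4]>15: print(st[i],c[i],pt("wrist",*c[i],D[int(c[i][1]),int(c[i][0])]))
E
```

```text
time_s: 3.4
tcp_pos: [0.4695, 0.143, 0.0279]
tool_rot: [[-0.024, 1.0, -0.002], [1.0, 0.024, -0.002], [-0.002, -0.002, -1.0]]
ft_force: [-0.6, -0.6, -0.3]
finger_gap: 0.991
time_s: 3.6
tcp_pos: [0.4704, 0.1424, 0.0295]
tool_rot: [[-0.023, 1.0, -0.0], [1.0, 0.023, -0.002], [-0.002, -0.0, -1.0]]
ft_force: [0.6, 0.1, 0.6]
finger_gap: 0.995
[  0 439   6   7  33] [  1.93939394 441.84848485] [-0.49965167 -0.73702691 -0.60606755]
```

View pics/w2.png

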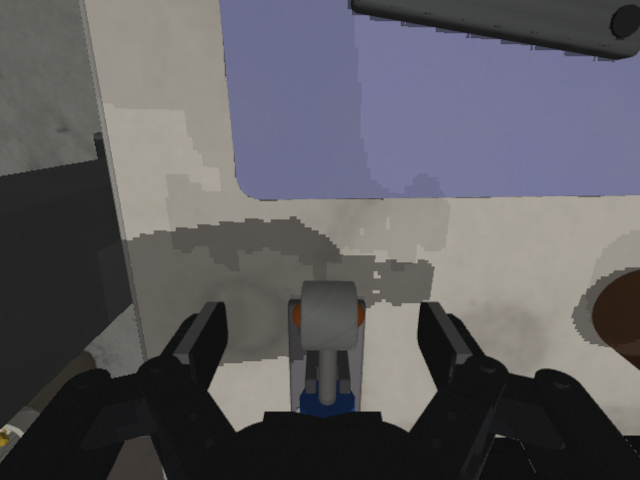

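The hub is between the open pads: buttons at px (297, 316) and (361, 316), pads at 226 and 420. I'll compute the remaining offset.

```bash
python3 - <<'E'
from h import *
np.set_printoptions(precision=4,suppress=True)
s=r.sense();t=np.array(s["tcp_pos"]);print(t)
print("grasp px",px("wrist",t+[0,0,.019]))
print("hub@.05 from px",onz("wrist",329,316,.05), onz("wrist",297,316,.05),onz("wrist",361,316,.05))
im,D=grab("wrist");P=cloud("wrist",D);z=P[...,2]
m=(z>.053)&(z<.08)&(abs(P[...,0]-.472)<.014)&(P[...,1]>.11)&(P[...,1]<.18)
m[:, :295]=0;m[:,365:]=0;m[360:]=0
q=P[m];
for zz in(.054,.057,.06,.063):
  k=q[abs(q[:,2]-zz)<.0015]; print(zz,len(k),k.min(0),k.max(0))
print(q[:,2].max())
E
```

```text
[0.4708 0.1427 0.0297]
grasp px (np.float64(323.25801008734004), np.float64(324.66455589567266))
hub@.05 from px [0.4731 0.1479 0.05  ] [0.4596 0.1476 0.05  ] [0.4866 0.1482 0.05  ]
0.054 465 [0.4592 0.1284 0.053 ] [0.4859 0.1643 0.0555]
0.057 460 [0.4593 0.1307 0.0555] [0.486  0.1638 0.0585]
0.06 633 [0.4611 0.1383 0.0585] [0.4837 0.1626 0.0615]
0.063 1312 [0.4617 0.14   0.0615] [0.4836 0.1609 0.0645]
0.06642770567337918
```

```bash
python3 -m inch '0.085 0.002 0.005 -0.0005 0;0.085 0.002 0.005 -0.0005 0;0.085 0.002 0.005 -0.0005 0' 60 && python3 -m inch '0 0 0 0 0;0 0 0 0 0;0 0 0 0 0;0 0 0 0 0;0 0 0 0 0' 60
```

```text
time_s: 4.0
tcp_pos: [0.4735, 0.1482, 0.0299]
tool_rot: [[-0.024, 1.0, 0.002], [1.0, 0.024, -0.002], [-0.002, 0.002, -1.0]]
ft_force: [-1.0, -0.1, -0.2]
finger_gap: 0.998
time_s: 4.5
tcp_pos: [0.4736, 0.1482, 0.03]
tool_rot: [[-0.024, 1.0, 0.002], [1.0, 0.024, -0.002], [-0.002, 0.002, -1.0]]
ft_force: [-0.5, -0.0, -0.3]
finger_gap: 0.246
```

```bash
python3 -m inch '0 0 0 0 0;0 0 0 0 0;0 0 0 0.01 0;0 0 0 0.03 0;0 0 0 0.06 0' 60 && python3 -m inch '0 0 0 0.04 0;0 0 0 0.09 0;0 0 0 0.14 0;0 0 0 0.19 0;0 0 0 0.23 0' && python3 -m inch '0 0 0 0.04 0;0 0 0 0.04 0;0 0 0 0.04 0' && python3 - <<'E'
from h import *
grab("wrist","w3");im,D=grab("scene","s3")
u,v=map(int,px("scene",r.sense()["tcp_pos"]));print(u,v)
a=cv2.imread("pics/w3.png");b=cv2.imread("pics/s3.png")[max(0,v-100):v+140,u-130:u+130]
cv2.imwrite("pics/c3.png",np.hstack([cv2.resize(a,(400,300)),cv2.resize(b,(325,300))]))
E
```

```text
time_s: 5.0
tcp_pos: [0.4717, 0.1479, 0.089]
tool_rot: [[-0.024, 1.0, -0.002], [1.0, 0.024, -0.002], [-0.002, -0.002, -1.0]]
ft_force: [0.2, -0.3, -1.4]
finger_gap: 0.243
time_s: 5.5
tcp_pos: [0.4718, 0.1479, 0.3232]
tool_rot: [[-0.024, 1.0, 0.002], [1.0, 0.024, -0.002], [-0.002, 0.002, -1.0]]
ft_force: [0.7, 0.6, -0.9]
finger_gap: 0.25
time_s: 5.8
tcp_pos: [0.4724, 0.148, 0.3653]
tool_rot: [[-0.024, 1.0, 0.006], [1.0, 0.024, -0.001], [-0.001, 0.006, -1.0]]
ft_force: [-1.0, -0.4, -0.6]
finger_gap: 0.247
323 171
```

View pics/c3.png

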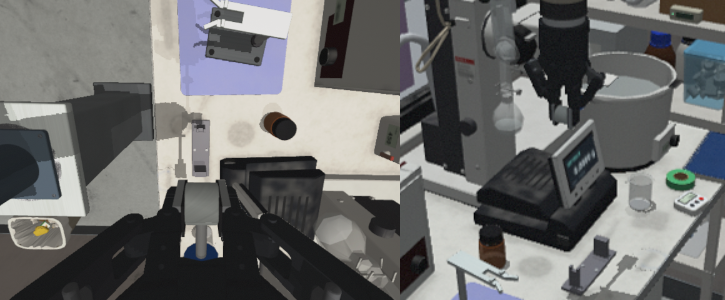

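The rod is up and level (scene crop: hub between the fingers; wrist view: rod running back beneath the gripper). Next I'll ease the grip.

```bash
python3 -m inch '0.0235 0 0 0 0;0.0245 0 0 0 0;0.0255 0 0 0 0;0.0255 0 0 0 0;0.0255 0 0 0 0' && python3 - <<'E'
from h import *
s=r.sense();print(s["finger_gap"]*85.4)
im,_=grab("wrist"); s2,_=grab("scene")
u,v=map(int,px("scene",s["tcp_pos"]))
b=s2[v-60:v+120,u-110:u+110]
cv2.imwrite("pics/c4.png",np.hstack([cv2.resize(im,(400,300)),cv2.resize(b,(367,300))])[...,::-1])
E
```

```text
time_s: 6.4
tcp_pos: [0.4714, 0.1479, 0.3619]
tool_rot: [[-0.024, 1.0, -0.001], [1.0, 0.024, -0.002], [-0.002, -0.001, -1.0]]
ft_force: [0.2, -0.3, -0.6]
finger_gap: 0.3
25.606881146467053
```

View pics/c4.png

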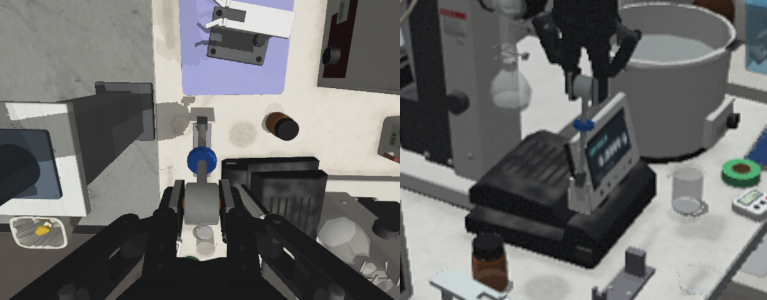

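The rod is released onto the buttons and swinging, with the collar at px (202, 160) in the wrist half. I'll let it settle.

```bash
W='0.0255 0 0 0 0;0.0255 0 0 0 0;0.0255 0 0 0 0;0.0255 0 0 0 0;0.0255 0 0 0 0'; python3 -m inch '0.0255 0 0 0 0;0.0255 0 0 0 0;0.0255 0 0 0 0;0.0255 0 0 0 0;0.0255 0 0 0 0' >/dev/null; python3 -m inch '0.0255 0 0 0 0;0.0255 0 0 0 0;0.0255 0 0 0 0;0.0255 0 0 0 0;0.0255 0 0 0 0'>/dev/null; python3 -m inch '0.0255 0 0 0 0;0.0255 0 0 0 0;0.0255 0 0 0 0;0.0255 0 0 0 0;0.0255 0 0 0 0'>/dev/null; python3 -m inch '0.0255 0 0 0 0;0.0255 0 0 0 0;0.0255 0 0 0 0;0.0255 0 0 0 0;0.0255 0 0 0 0'>/dev/null; python3 -m inch '0.0255 0 0 0 0;0.0255 0 0 0 0;0.0255 0 0 0 0;0.0255 0 0 0 0;0.0255 0 0 0 0'>/dev/null; python3 -m inch '0.0255 0 0 0 0;0.0255 0 0 0 0;0.0255 0 0 0 0;0.0255 0 0 0 0;0.0255 0 0 0 0'
cat > col.py <<'E'
from h import *
def blue(n):
    im,D=grab(n); P=cloud(n,D); b=im.astype(int)
    t=np.array(r.sense()["tcp_pos"])
    m=(b[...,2]>70)&(b[...,2]-b[...,0]>50)&(b[...,2]-b[...,1]>25)&(np.linalg.norm(P-t,axis=-1)<.09)
    q=P[m]; v,u=np.nonzero(m)
    return im,D,q,(u.mean(),v.mean()) if len(u) else None
E
python3 - <<'E'
from col import *
np.set_printoptions(precision=4,suppress=True)
for i in range(2):
    for n in("wrist","scene"):
        im,D,q,c=blue(n); s=r.sense()
        print(n,len(q),c,s["tcp_pos"],q.min(0),q.max(0),np.median(q,0))
        if n=="wrist":w=im
u,v=map(int,px("scene",s["tcp_pos"]))
b=im[v-60:v+120,u-110:u+110]
cv2.imwrite("pics/c5.png",np.hstack([cv2.resize(w,(400,300)),cv2.resize(b,(367,300))])[...,::-1])
E
```

```text
time_s: 9.5
tcp_pos: [0.4715, 0.1478, 0.3621]
tool_rot: [[-0.024, 1.0, -0.0], [1.0, 0.024, -0.002], [-0.002, -0.0, -1.0]]
ft_force: [1.2, -0.8, -0.6]
finger_gap: 0.299
wrist 1158 (np.float64(322.12348877374785), np.float64(271.9214162348877)) [0.4715 0.1478 0.3621] [0.4587 0.1404 0.334 ] [0.4829 0.1627 0.346 ] [0.4706 0.1536 0.3389]
scene 63 (np.float64(324.0952380952381), np.float64(184.55555555555554)) [0.4715 0.1478 0.3621] [0.4569 0.1375 0.3312] [0.481  0.1614 0.3382] [0.4663 0.1526 0.336 ]
wrist 1156 (np.float64(322.1089965397924), np.float64(271.9299307958477)) [0.4715 0.1478 0.3621] [0.4587 0.1409 0.3332] [0.483  0.1625 0.3469] [0.4706 0.1536 0.3389]
scene 64 (np.float64(324.0625), np.float64(184.59375)) [0.4715 0.1478 0.3621] [0.4546 0.1353 0.3305] [0.4817 0.161  0.3385] [0.4672 0.1534 0.3356]
```

View pics/c5.png

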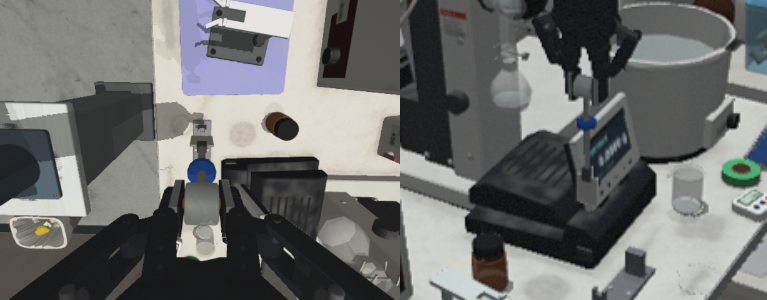

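The rod is at rest and plumb: repeat readings match within 0.1 px, and the collar sits straight below the hub at z ≈ 0.34. Now the full squeeze.

```bash
python3 -m inch '0 0 0 0 0;0 0 0 0 0;0 0 0 0 0;0 0 0 0 0;0 0 0 0 0' 60 && python3 -m inch '0 -0.02 0.05 0 0;0 -0.042 0.1 0 0;0 -0.042 0.14 0 0;0 -0.042 0.16 0 0;0 -0.042 0.174 0 0' && python3 -m inch '0 0 0 0 0;0 0 0 0 0;0 0 0 0 0' && python3 - <<'E'
from col import *
np.set_printoptions(precision=4,suppress=True)
im,D,q,c=blue("wrist"); s=r.sense();t=np.array(s["tcp_pos"])
print(len(q),c,t,np.median(q,0)-t)
cv2.imwrite("pics/w6.png",im[...,::-1])
P=cloud("wrist",D);z=P[...,2];np.save("P6",P)
m=(z>.145)&(z<.18)&(P[...,0]>.46)&(P[...,0]<.62)&(P[...,1]>.26)&(P[...,1]<.36)
q=P[m];print(len(q),np.median(q[:,2]),q[:,2].max(),q.min(0),q.max(0))
print(px("wrist",[.521,.3105,.16]))
E
```

```text
time_s: 10.2
tcp_pos: [0.4715, 0.1479, 0.3621]
tool_rot: [[-0.024, 1.0, -0.0], [1.0, 0.024, -0.002], [-0.002, -0.0, -1.0]]
ft_force: [0.2, -0.5, -0.6]
finger_gap: 0.245
time_s: 10.7
tcp_pos: [0.4289, 0.3236, 0.3617]
tool_rot: [[-0.026, 1.0, -0.0], [1.0, 0.026, -0.002], [-0.002, -0.001, -1.0]]
ft_force: [-0.0, -0.5, -0.8]
finger_gap: 0.25
time_s: 11.0
tcp_pos: [0.4292, 0.3225, 0.362]
tool_rot: [[-0.025, 1.0, -0.0], [1.0, 0.025, -0.003], [-0.003, -0.0, -1.0]]
ft_force: [0.5, 0.0, -0.4]
finger_gap: 0.248
1036 (np.float64(322.2635135135135), np.float64(272.98359073359075)) [0.4293 0.3225 0.3621] [-0.0008  0.005  -0.0234]
3057 0.16138408924620473 0.16822890977387533 [0.4728 0.2865 0.1528] [0.6005 0.3417 0.1682]
(np.float64(408.5820427638953), np.float64(217.11237681502666))
```

View pics/w6.png

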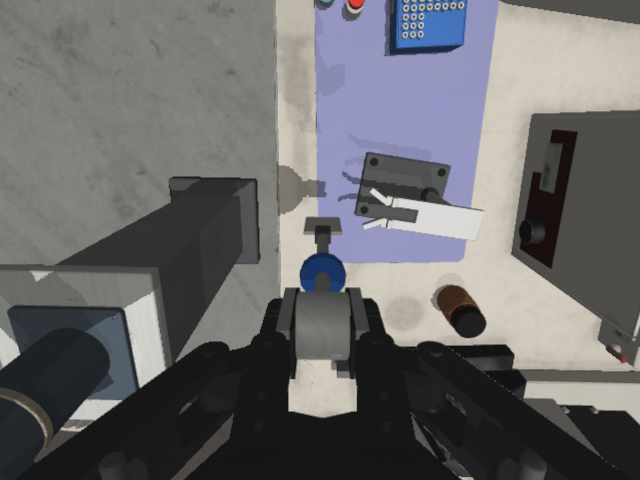

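The wrist view shows the rod plumb (collar at (322, 273)) and the fork slot end at (417, 216). That is consistent with my seat estimate of (408.6, 217). I'll refine the fork axis from the cloud.

```bash
python3 - <<'E'
from h import *
np.set_printoptions(precision=4,suppress=True)
P=np.load("P6.npy")
m=(P[...,2]>.15)&(P[...,2]<.175)&(P[...,0]>.46)&(P[...,0]<.62)&(P[...,1]>.26)&(P[...,1]<.36)
q=P[m]
X=[];Y=[]
for x in np.arange(.505,.59,.005):
    k=q[abs(q[:,0]-x)<.003][:,1]; k=np.sort(k); X.append(x);Y.append((k[1]+k[-2])/2)
p=np.polyfit(X,Y,1);print("slope",p[0],"yc",np.polyval(p,.521),"rms",np.std(np.array(Y)-np.polyval(p,X)))
a=np.array([1,p[0]])/np.hypot(1,p[0]); c0=np.array([.521,np.polyval(p,.521)])
n=np.array([-a[1],a[0]]); s=(q[:,:2]-c0)@a; t=(q[:,:2]-c0)@n
for lo in np.arange(-.05,.02,.003):
    k=(s>=lo)&(s<lo+.003); tt=np.sort(t[k])
    if len(tt)>2:
        i=np.argmax(np.diff(tt)); print("%.3f n%d %.4f..%.4f gap %.4f..%.4f zmax %.4f"%(lo,len(tt),tt[0],tt[-1],tt[i],tt[i+1],q[k,2].max()))
print("end s",np.sort(s)[-5])
E
```

```text
slope -0.13073393712818585 yc 0.31361065484892875 rms 0.00014828513345519653
-0.047 n27 -0.0220..0.0223 gap -0.0173..0.0171 zmax 0.1619
-0.044 n45 -0.0218..0.0226 gap -0.0149..0.0149 zmax 0.1630
-0.041 n41 -0.0202..0.0207 gap -0.0136..0.0143 zmax 0.1628
-0.038 n42 -0.0187..0.0195 gap -0.0120..0.0126 zmax 0.1629
-0.035 n41 -0.0167..0.0176 gap -0.0104..0.0109 zmax 0.1631
-0.032 n42 -0.0155..0.0164 gap -0.0084..0.0082 zmax 0.1630
-0.029 n58 -0.0169..0.0167 gap -0.0071..0.0071 zmax 0.1626
-0.026 n56 -0.0168..0.0168 gap -0.0072..0.0068 zmax 0.1627
-0.023 n86 -0.0165..0.0168 gap -0.0071..0.0070 zmax 0.1682
-0.020 n63 -0.0163..0.0170 gap -0.0071..0.0067 zmax 0.1679
-0.017 n39 -0.0167..0.0167 gap -0.0072..0.0072 zmax 0.1656
-0.014 n59 -0.0174..0.0168 gap -0.0073..0.0074 zmax 0.1630
-0.011 n56 -0.0167..0.0168 gap -0.0072..0.0071 zmax 0.1629
-0.008 n57 -0.0163..0.0169 gap -0.0072..0.0072 zmax 0.1631
-0.005 n61 -0.0171..0.0168 gap -0.0070..0.0072 zmax 0.1633
-0.002 n58 -0.0165..0.0167 gap -0.0071..0.0072 zmax 0.1630
0.001 n53 -0.0173..0.0166 gap -0.0068..0.0076 zmax 0.1627
0.004 n65 -0.0171..0.0168 gap -0.0070..0.0069 zmax 0.1632
0.007 n100 -0.0173..0.0168 gap -0.0173..-0.0163 zmax 0.1630
0.010 n92 -0.0171..0.0168 gap -0.0145..-0.0131 zmax 0.1634
0.013 n90 -0.0162..0.0169 gap 0.0108..0.0119 zmax 0.1626
0.016 n90 -0.0176..0.0166 gap 0.0013..0.0024 zmax 0.1628
0.019 n90 -0.0167..0.0167 gap -0.0038..-0.0027 zmax 0.1630
end s 0.07815987352667947
```

```bash
python3 -m inch '0 0 0.002 -0.04 0;0 0 0.002 -0.08 0;0 0 0.002 -0.12 0;0 0 0.002 -0.145 0;0 0 0.002 -0.156 0' && python3 -m inch '0 0 0 0 0;0 0 0 0 0;0 0 0 0 0' && python3 - <<'E'
from col import *
np.set_printoptions(precision=4,suppress=True)
im,D,q,c=blue("wrist"); t=np.array(r.sense()["tcp_pos"])
print(len(q),t,"max",q.max(0)-t,"min",q.min(0)-t,np.percentile(q,[1,99],axis=0)-t)
top=q[q[:,2]>np.percentile(q[:,2],60)]; print("top z",np.median(q[:,2]),np.median(top,0)-t)
cc,rad=cv2.minEnclosingCircle(q[q[:,2]>np.median(q[:,2])-.003][:,:2].astype(np.float32)-t[:2].astype(np.float32)); print("circle",cc,rad)
P=cloud("wrist",D)
m=(P[...,2]>.15)&(P[...,2]<.175)&(P[...,0]>.46)&(P[...,0]<.62)&(P[...,1]>.26)&(P[...,1]<.36)
k=P[m]; X=np.arange(.505,.56,.005);Y=[]
for x in X:
    y=np.sort(k[abs(k[:,0]-x)<.003][:,1]);Y.append((y[1]+y[-2])/2)
p=np.polyfit(X,Y,1);print("slope",p[0],"yc@.521",np.polyval(p,.521),"z",np.median(k[:,2]),"xmin",np.sort(k[:,0])[:5],k[:,2].max())
lip=k[k[:,2]>.1655];print("lip x",np.percentile(lip[:,0],[2,50,98]))
cv2.imwrite("pics/w7.png",im[...,::-1])
E
```

```text
time_s: 11.55
tcp_pos: [0.428, 0.3225, 0.2027]
tool_rot: [[-0.023, 1.0, -0.005], [1.0, 0.023, -0.005], [-0.005, -0.005, -1.0]]
ft_force: [-0.3, 0.1, -0.2]
finger_gap: 0.248
time_s: 11.85
tcp_pos: [0.4291, 0.3228, 0.2049]
tool_rot: [[-0.022, 1.0, -0.002], [1.0, 0.022, -0.004], [-0.003, -0.002, -1.0]]
ft_force: [0.3, 0.1, 0.0]
finger_gap: 0.247
1166 [0.4291 0.3229 0.2049] max [ 0.012   0.0145 -0.0135] min [-0.0128 -0.0069 -0.0291] [[-0.0122 -0.0061 -0.0278]
 [ 0.0114  0.0142 -0.0219]]
top z 0.18143640653054144 [ 0.0003  0.0055 -0.023 ]
circle (-0.00016986650007311255, 0.0021580734755843878) 0.012931502424180508
slope -0.13210546311144844 yc@.521 0.31354160647086093 z 0.16131113778483117 xmin [0.4723 0.4724 0.4725 0.4725 0.4726] 0.1680130370106722
lip x [0.4979 0.5015 0.5053]
```

View pics/w7.png

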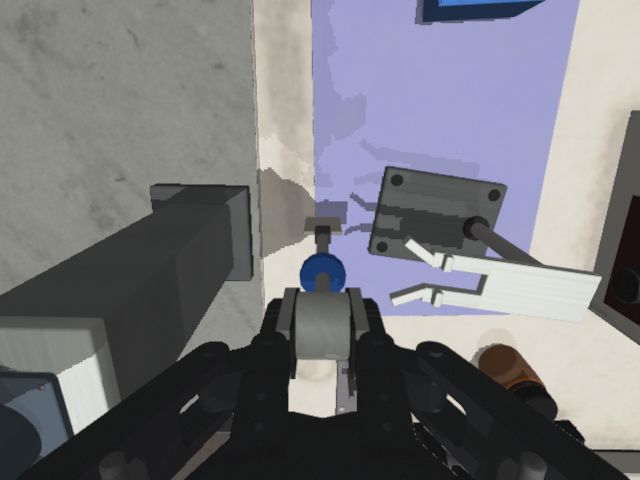

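The collar circle fits at offset (0, +2 mm) from the TCP. Its underside is 12 mm above the prong tops, and the fork lies ahead at (390–600, 240–320). I'll go in along the fork axis.

```bash
python3 -m inch '0 0.02 -0.002 0.001 0;0 0.04 -0.0047 0.001 0;0 0.06 -0.0073 0.001 0;0 0.075 -0.0093 0.001 0;0 0.08 -0.01 0.001 0' && python3 -m inch '0 0 0 0 0;0 0 0 0 0' && cat > chk.py <<'E'
from col import *
np.set_printoptions(precision=4,suppress=True)
im,D,q,c=blue("wrist"); t=np.array(r.sense()["tcp_pos"])
cc,rad=cv2.minEnclosingCircle(q[q[:,2]>np.median(q[:,2])-.003][:,:2].astype(np.float32)); zt=np.median(q[:,2])-.0005
P=cloud("wrist",D)
m=(P[...,2]>.15)&(P[...,2]<.175)&(P[...,0]>.46)&(P[...,0]<.62)&(P[...,1]>.26)&(P[...,1]<.36)
b=im.astype(int); m&=~(b[...,2]-b[...,0]>25)
k=P[m]; print(t,"collar",cc,rad,"under z",zt-.008,"fork z",np.median(k[:,2]))
print("to seat",.5213-cc[0],.3135-cc[1])
E
python3 chk.py
```

```text
time_s: 12.4
tcp_pos: [0.5111, 0.313, 0.2071]
tool_rot: [[-0.021, 1.0, 0.001], [1.0, 0.021, -0.003], [-0.003, 0.001, -1.0]]
ft_force: [0.1, 0.3, -0.1]
finger_gap: 0.248
time_s: 12.6
tcp_pos: [0.5111, 0.3133, 0.208]
tool_rot: [[-0.021, 1.0, 0.002], [1.0, 0.021, -0.002], [-0.002, 0.002, -1.0]]
ft_force: [0.2, -0.1, -0.3]
finger_gap: 0.241
[0.5108 0.3133 0.2079] collar (0.5101880431175232, 0.31528204679489136) 0.012781383469700813 under z 0.1758910003086363 fork z 0.16117449995958177
to seat 0.011111956882476792 -0.0017820467948913565
```

```bash
python3 -m inch '0 0.006 -0.001 0 0;0 0.011 -0.0018 0 0;0 0.011 -0.0018 0 0;0 0.011 -0.0018 -0.004 0;0 0.011 -0.0018 -0.008 0' && python3 -m inch '0 0 0 0 0;0 0 0 0 0' && python3 chk.py
```

```text
time_s: 13.15
tcp_pos: [0.5217, 0.3115, 0.1995]
tool_rot: [[-0.022, 1.0, 0.002], [1.0, 0.022, -0.002], [-0.002, 0.002, -1.0]]
ft_force: [0.6, 0.1, -0.5]
finger_gap: 0.247
time_s: 13.35
tcp_pos: [0.5213, 0.3114, 0.199]
tool_rot: [[-0.022, 1.0, 0.001], [1.0, 0.022, -0.002], [-0.002, 0.001, -1.0]]
ft_force: [1.2, 0.0, -0.6]
finger_gap: 0.246
[0.5215 0.3115 0.1993] collar (0.5209415555000305, 0.31343260407447815) 0.012730324640870094 under z 0.1673430898335313 fork z 0.16167577639922698
to seat 0.00035844449996946803 6.739592552185147e-05
```

Aligned within 0.4 mm, with about 6 mm left to lower.

```bash
python3 -m inch '0 0 0 -0.002 0;0 0 0 -0.004 0;0 0 0 -0.005 0;0 0 0 -0.005 0;0 0 0 -0.005 0' && python3 chk.py && python3 -m inch '0 0 0 -0.001 0;0 0 0 -0.001 0;0 0 0 -0.001 0' && python3 chk.py
```

```text
time_s: 13.9
tcp_pos: [0.5215, 0.3115, 0.1943]
tool_rot: [[-0.022, 1.0, 0.001], [1.0, 0.022, -0.002], [-0.002, 0.001, -1.0]]
ft_force: [0.0, -0.3, -1.7]
finger_gap: 0.251
[0.5215 0.3115 0.1944] collar (0.5211533308029175, 0.3130436837673187) 0.012749766930937767 under z 0.16236446417623063 fork z 0.16143324937641582
to seat 0.00014666919708250514 0.0004563162326812753
time_s: 14.25
tcp_pos: [0.5215, 0.3115, 0.1933]
tool_rot: [[-0.022, 1.0, 0.001], [1.0, 0.022, -0.002], [-0.002, 0.001, -1.0]]
ft_force: [0.3, -1.3, 0.3]
finger_gap: 0.247
[0.5215 0.3115 0.1934] collar (0.5211637616157532, 0.31320616602897644) 0.01280379667878151 under z 0.16137281397999922 fork z 0.16136516220647878
to seat 0.00013623838424681178 0.00029383397102356046
```

```bash
python3 -m inch '0 0 0 -0.001 0;0 0 0 -0.001 0;0 0 0 -0.001 0' && python3 -m inch '0 0 0 -0.001 0;0 0 0 -0.001 0;0 0 0 -0.001 0' && python3 chk.py
```

```text
time_s: 14.6
tcp_pos: [0.5216, 0.3115, 0.1929]
tool_rot: [[-0.022, 1.0, 0.002], [1.0, 0.022, -0.002], [-0.002, 0.002, -1.0]]
ft_force: [-0.4, 0.2, 1.8]
finger_gap: 0.252
time_s: 14.9
tcp_pos: [0.5216, 0.3116, 0.1929]
tool_rot: [[-0.022, 1.0, 0.003], [1.0, 0.022, -0.001], [-0.001, 0.003, -1.0]]
ft_force: [-1.5, -0.9, 5.7]
finger_gap: 0.248
[0.5217 0.3115 0.1929] collar (0.5212781429290771, 0.31324389576911926) 0.012713332660496235 under z 0.1609121913979512 fork z 0.1613334267499183
to seat 2.1857070922837174e-05 0.0002561042308807382
```

Contact shows 5.7 N up with the collar underside level with the prong tops, so it is seated. Releasing.

```bash
python3 -m inch '0.024 0 0 0.0005 0;0.027 0 0 0.0005 0;0.032 0 0 0.0005 0;0.045 0 0 0.0005 0;0.07 0 0 0.0005 0' && python3 -m inch '0.07 0 0 0 0;0.07 0 0 0 0;0.07 0 0 0.01 0;0.07 0 0 0.04 0;0.07 0 0 0.08 0' && python3 -m inch '0.07 0 0 0.04 0;0.07 0 0 0.07 0;0.07 0 0 0.07 0' && python3 - <<'E'
from col import *
im,D=grab("wrist"); s2,_=grab("scene"); print(r.sense()["tcp_pos"])
u,v=map(int,px("scene",[.521,.313,.16]))
b=s2[v-90:v+90,u-120:u+100]
cv2.imwrite("pics/c8.png",np.hstack([cv2.resize(im,(400,300)),cv2.resize(b,(367,300))])[...,::-1])
f=im.astype(int);P=cloud("wrist",D)
m=(f[...,2]>70)&(f[...,2]-f[...,0]>50)&(f[...,2]-f[...,1]>25)&(np.linalg.norm(P-[.521,.313,.168],axis=-1)<.03)
q=P[m];print(len(q),q.min(0),q.max(0),np.median(q,0))
for n in("top",):
  grab(n)
  for t,z in(("amber_jar",.082),("beaker_small",.06)): print(t,[(round(o["p"],2),np.round(o["point"],1)) for o in r.recognise(n,t)[:1]])
E
```

```text
time_s: 15.45
tcp_pos: [0.5216, 0.3116, 0.1931]
tool_rot: [[-0.022, 1.0, 0.002], [1.0, 0.022, -0.002], [-0.002, 0.002, -1.0]]
ft_force: [0.2, 1.2, 0.7]
finger_gap: 0.679
time_s: 15.95
tcp_pos: [0.5204, 0.311, 0.272]
tool_rot: [[-0.022, 1.0, -0.002], [1.0, 0.022, -0.004], [-0.004, -0.002, -1.0]]
ft_force: [1.2, -0.5, 0.9]
finger_gap: 0.82
time_s: 16.25
tcp_pos: [0.5218, 0.3116, 0.3491]
tool_rot: [[-0.022, 1.0, 0.008], [1.0, 0.022, 0.001], [0.001, 0.008, -1.0]]
ft_force: [0.3, 0.3, 1.4]
finger_gap: 0.818
[0.52107916 0.31127641 0.34371915]
162 [0.50758758 0.31636116 0.1620019 ] [0.53021633 0.3247335  0.16585027] [0.51927163 0.31986786 0.16398371]
amber_jar [(0.84, array([296. , 213.6]))]
beaker_small [(0.73, array([431.2, 283.8]))]
```

View pics/c8.png

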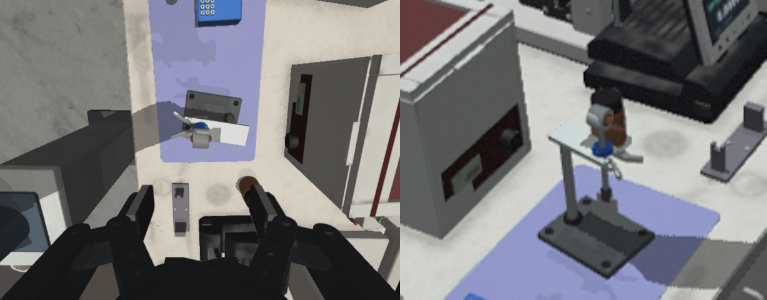

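The rod hangs upright in the fork and the gripper is clear above it. The jar and beaker show at the same top-view pixels as before. I'll let the arm settle and hand in.

```bash
python3 -m inch '0.07 0 0 0 0;0.07 0 0 0 0;0.07 0 0 0 0' && python3 -c "
from plant import r
r.job_done()"
```

```text
time_s: 16.8
tcp_pos: [0.5198, 0.3107, 0.3394]
tool_rot: [[-0.022, 1.0, -0.006], [1.0, 0.022, -0.006], [-0.005, -0.007, -1.0]]
ft_force: [-0.3, -0.4, -0.3]
finger_gap: 0.818
the job is handed in; nothing more can be done
```

The dip rod is hanging upright by its blue collar in the drying stand's fork, released, and the job was handed in at about 17 s of the allowed 54 s.

- **Lift and swing:** I gripped the hub at 60 N and lifted it level to about 0.38 m. I then eased the fingers to 25.5 mm; the rod swung down and hung still (two looks agreed within 0.1 px) before I squeezed fully again.
- **Seating:** I brought the collar in above the lips and lowered it until the wrist read 5.7 N of contact. The collar was then within 0.3 mm of the seat sideways and level with the prong tops to within 0.5 mm.
- **After release:** The pictures show the rod upright in the fork. The gripper was about 11 cm above the hub and touching nothing.
- **Jar and beaker:** The amber jar was at the same top-view pixel as at the start. The beaker's detection moved about 2 px, within the detector's scatter; nothing passed near it.

No check failed or disagreed. The wrist camera read the fork tops about 1.4 mm high, within calibration, so I set the height relative to the fork and by contact.

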